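# Bring a plum dish from its hook stand to the serving tray, quarter-turned

### The arm

A 6-joint arm with a two-finger parallel gripper is mounted at the origin on the work surface. World frame = base frame: x ahead of the robot, y to its left, z up, the work surface at z = 0. Lengths are in m, angles in rad, forces in N, time in s.
With the tool pointing down it reaches from about 0.375 to 0.925 m from the base axis. Payload 5.7 kg.
Tool frame: the origin (TCP) lies midway between the tips of the shut fingers; the grasp point (between the pads) lies 19 mm behind it; z points along the fingers, y is the direction in which the jaws open and shut (so a half turn about z gives the same grasp; the last joint's range is limited). The gripper opens to 88 mm and grips with 3 to 60 N. Pads are 20 mm wide; open, the fingers measure 115 mm over their backs; the gripper's body (75 mm by 178 mm) begins 61 mm behind the grasp point.
Start: joints at [1.099, 0.359, 1.51, -0, 1.272, -0.115], TCP at [0.21, 0.562, 0.223] pointing down, gripper open.
Joint ranges: [-2.97, 2.97], [-1.01, 2.36], [0.21, 2.38], [-0.96, 4.11], [0.2, 2.71], [-2.98, 2.98]. Speed limits (rad/s): [2.39, 2.39, 3.14, 3.14, 3.14, 3.14].

### API

Orientations are given as a unit quaternion [x, y, z, w].
In Python, from cell import bot, effector, monitor, eyes gives the robot as it stands. Calls block until the motion is done:
- bot.move_pose(position, orientation): joint-space move of the TCP to a pose.
- bot.move_l(position, attitude=None, feed=0.15, contact_N=None): straight line of the TCP; attitude=None keeps the orientation; feed is the mean speed in m/s. With contact_N (N) it stops when the force on the tool has changed by that much, and returns True; else False.
- bot.move_joints(angles): joint-space move.
- effector.grip(opening, grip_force=None): finger opening in m; grip_force is the grip in N (None keeps the last); returns when the fingers have stopped.
- bot.dwell(seconds).
- bot.inverse_kinematics(position, orientation): joint angles nearest the present ones, or None.
- monitor.sense(): the state.
- eyes.camera(name): name is "side" or "top"; returns a dict with "pixels" (384x512x3 uint8, red, green, blue), "range_z" (384x512 float32, m along the optical axis (not along the pixel's ray), 0 where there is no reading), "mtx" (3x3 intrinsics, pixels), "xyz" and "rotation" of the camera in the world. Camera axes: x right, y up, looking along -z (the intrinsics and any distortion apply to the point x, -y, -z); pixel columns grow to the right and rows downward; lengths in m; the calibration is good to about 2 mm. A picture is of the moment at which its call begins.
A pose or a line that the arm cannot do raises bot.IKError and nothing moves.
- bot.job_done(): hands the job in, once; it reports no verdict.
The state is a dict: "time": time; "joint_pos": joint angles; "dq": joint speeds; "tau": joint torques, N m; "ee_pos": TCP position; "eef_rot": TCP orientation; "contact_force": force on the tool from outside, world axes, zero at the start; "ft_torque": the same for the moment, N m; "finger_gap": finger opening in m.
Only numpy, scipy, OpenCV 4.12 (cv2) and the standard library are available. Lean on these libraries where they do the work, as an engineer would, in place of code of your own. Each camera call takes 0.05 s, during which the arm holds its last target.

### The job

The dish with the loose plum in it hangs by its carrying bar on the two hooks of the stand: lift it up and off, out by the hooks' open side, and carry it over the empty serving tray. Turn it a quarter turn clockwise, seen from above, from the way it hung, so that its tab points away from the robot, across the counter, where the guest will take it, and finish while still holding it there, level and still, about a hand's breadth above the middle of the tray. Keep the dish level and the plum in its middle the whole time, and leave everything else on the counter alone.

Things in the scene. Friction and masses are not known exactly. Their poses are not given: they have to be found in the camera images.
- dish: round white enamelled dish, 168 mm across, 28 mm deep, inside sloping about 12 degrees to its middle; about 0.25 kg. Origin: centre of its underside; z up, -x towards its tab. From the rim at y = +/-88 mm two uprights (14 mm in x, 6 mm in y) carry a level bar along y. It hangs with the bar flat on the hooks, its bottom 60 mm above the counter, its axes parallel to the stand's
- bail (a point): middle of the dish's carrying bar, 110 mm above the dish origin; the bar is 10 mm thick (dish x), 14 mm tall, 182 mm long (y); the dish balances under this point. Pinch it here across the 10 mm; about 45 mm of bar are free to either side before the hooks
- tab (a point): on the dish's one flat tab (30 mm wide, 4 mm thick, sticking out 44 mm from the rim), 125 mm from the dish's axis in -x, 26 mm above its origin, 3 mm from the tab's end. Hanging, the tab points out to the stand's open side (its -x), the robot's left
- dish_mid (a point): point on the dish's axis 24 mm above its origin, where the centre of the plum lies when the plum is in the middle
- plum_center (a point): centre of the plum, a firm loose ball 40 mm in diameter, about 40 g, lying in the middle of the dish
- stand: fixed double-hook stand. Origin: on the counter below the middle of the hooks; z up. Posts at x 125, y +/-55 mm on a base plate (x 95 to 195, 200 wide, 10 high); from each an arm of 10 mm rod, top 186 mm high, runs in -x to a U seat open upwards: seat top 163 mm high, about 26 mm long in x, the upturned tip at x -23 mm reaching 183 mm. To leave: rise over 20, under 60 mm (rim under the arms), then 120 mm in -x
- tray: fixed empty low tray of plain plastic, 220 mm (x) by 200 mm (y), rim 18 mm high, floor 5 mm. Origin: centre of its underside, on the counter; z up. It is turned up to 20 degrees about the vertical; its x points away from the robot
- shaker: bystander, leave alone: small glass shaker, 40 mm across, 80 mm tall; origin at the centre of its underside
- bun_a: bystander, leave alone: round bread bun, 80 mm across, 45 mm tall, between stand and tray; origin at the centre of its underside
- bun_b: bystander, leave alone: round bread bun like the other, farther back; origin at the centre of its underside
- bowl: bystander, leave alone: white bowl, 110 mm across, 50 mm tall; origin at the centre of its underside
- mug: bystander, leave alone: white mug, 76 mm across, 90 mm tall; origin at the centre of its underside
- mill: bystander, leave alone: wooden pepper mill, 56 mm across, 142 mm tall; origin at the centre of its underside
- jar: bystander, leave alone: amber jar, 70 mm across, 100 mm tall; origin at the centre of its underside
- spoon: bystander, leave alone: metal spoon lying nearer the robot than the rest; origin about its middle, on the counter, x along it to the bowl

How it is judged:
By the outcome, as a careful person would: the job done as asked, in the order asked, and still so for the second after the job is handed in, while the arm keeps its last pose, push and grip.
It also fails if it takes over 51 s, if anything falls off the work surface, if the arm or the gripper's body presses on something with over 40 N, if the wrist force passes 120 N, or if a joint passes its speed limit or range.

## Working session

There is one attempt and no reset: what is moved stays moved. The work goes in short steps, each a Python script; the robot and the scene stay as the last script left them, time stands still between calls to the robot, and variables do not carry over. Pictures are saved under pics/ and viewed, and the job is handed in when it is done.

```bash
ls; mkdir -p pics; python3 - <<'E'
from cell import bot, effector, monitor, eyes
import cv2,numpy as np
for n in("top","side"):
    c=eyes.camera(n); cv2.imwrite(f"pics/{n}0.png",cv2.resize(c["pixels"][:,:,::-1],(768,576)))
    np.savez(f"{n}0.npz",**c); print(n,c["mtx"].tolist(),c["xyz"],c["rotation"], [k for k in c])
s=monitor.sense();print(s)
E
```

```text
pics
top [[385.2196444332733, 0.0, 258.2510069286803], [0.0, 385.2196444332733, 191.31416825040804], [0.0, 0.0, 1.0]] [ 0.46852602 -0.04384894  1.24165385] [-0.04484658  0.04020408  0.7130877  -0.69848289] ['pixels', 'range_z', 'mtx', 'xyz', 'rotation']
side [[421.8987128162726, 0.0, 255.22319476369577], [0.0, 421.8987128162726, 193.6080550724538], [0.0, 0.0, 1.0]] [ 0.46612614 -1.12761002  0.95805969] [ 0.44150058 -0.02702117 -0.06178606  0.89472318] ['pixels', 'range_z', 'mtx', 'xyz', 'rotation']
{'time': 0.1, 'joint_pos': array([ 1.09890231e+00,  3.59428368e-01,  1.51132903e+00,  2.30315309e-06,
        1.27250032e+00, -1.15128220e-01]), 'dq': array([ 0.00040333, -0.00248404, -0.00343044,  0.00054661, -0.00058502,
        0.00084803]), 'tau': array([-3.77122042e-04, -5.16356564e+01, -2.71405631e+01,  6.76649669e-02,
        2.76060967e-02, -7.28439704e-05]), 'ee_pos': array([0.20928218, 0.56164734, 0.22189456]), 'eef_rot': array([ 1.77438636e-01,  9.84131514e-01, -7.96607381e-04, -2.41916693e-04]), 'contact_force': array([ 0.67289522,  0.37379266, -0.28769327]), 'ft_torque': array([-0.01715299, -0.0316945 , -0.01866863]), 'finger_gap': 0.08772329895188205}
```

View pics/top0.png

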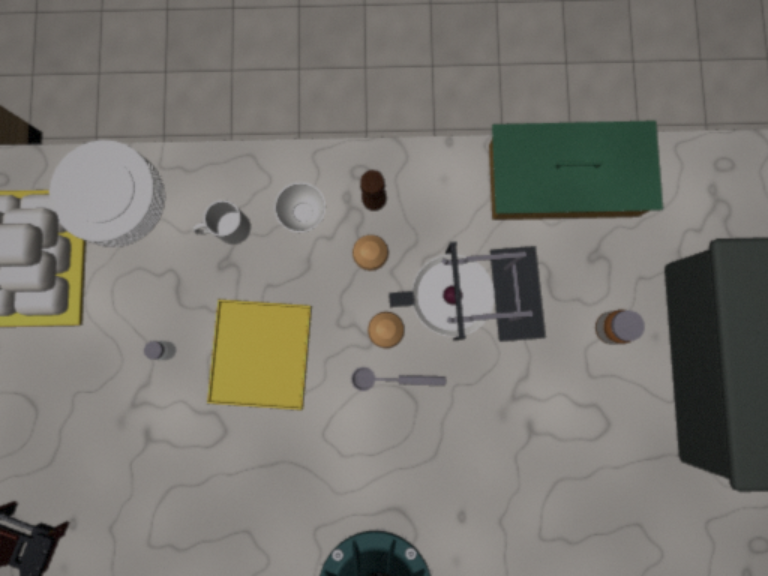

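View pics/side0.png

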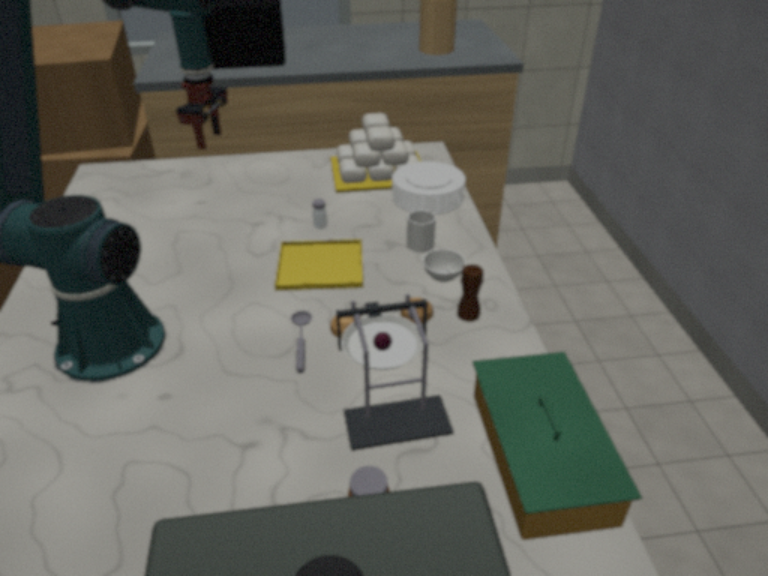

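The top view (768x576 scale) shows the dish at about (452,295) with its dark tab at (402,299), the bar running vertically at x≈458, the stand base at (517,293), the yellow tray at (260,355), and buns at (371,252) and (386,329). The side view agrees. Next I turn these into world positions.

```bash
cat > h.py <<'E'
import numpy as np,cv2
from scipy.spatial.transform import Rotation as R
def cloud(c):
    K=c["mtx"];d=c["range_z"];v,u=np.mgrid[:d.shape[0],:d.shape[1]]
    p=np.stack([(u-K[0,2])/K[0,0]*d,-(v-K[1,2])/K[1,1]*d,-d],-1)
    w=p@R.from_quat(c["rotation"]).as_matrix().T+c["xyz"]; w[d<=0]=np.nan
    return w
def proj(c,P):
    K=c["mtx"];p=R.from_quat(c["rotation"]).as_matrix().T@(np.asarray(P,float)-c["xyz"])
    return np.array([K[0,2]+K[0,0]*p[0]/-p[2],K[1,2]-K[1,1]*p[1]/-p[2]])
E
python3 - <<'E'
from h import *
np.set_printoptions(precision=4,suppress=True)
for n in("top","side"):
    c=dict(np.load(n+"0.npz"));w=cloud(c);im=c["pixels"].astype(int);hsv=cv2.cvtColor(c["pixels"],cv2.COLOR_RGB2HSV)
    m=(hsv[...,0]>20)&(hsv[...,0]<35)&(hsv[...,1]>150)
    x,y,z=np.nan_to_num(w,nan=-9).transpose(2,0,1)
    m&=(y<0.6)&(z<.03)&(y>-.2)&(y<.42)
    k=cv2.morphologyEx(m.astype(np.uint8),cv2.MORPH_OPEN,np.ones((3,3)))>0
    P=w[k];r=cv2.minAreaRect((P[:,:2]*1000).astype(np.float32));print(n,"tray",r,np.median(P[:,2]),k.sum())
    cl=np.nanmedian(w[(abs(x-.35)<.05)&(abs(y-0)<.06)][:,2]);print("counter z",cl)
    # tall stuff near the dish
    box=(y<.02)&(y>-.35)&(x>.4)&(x<.8)
    dark=im.sum(-1)<200
    print("dark tall")
    b=box&dark&(z>.15)&(z<.2);Q=w[b];print(len(Q),np.median(Q,0) if len(Q) else 0)
    if len(Q):
        r=cv2.minAreaRect((Q[:,:2]*1000).astype(np.float32));print(r)
    red=(im[...,0]>im[...,1]+25)&(hsv[...,2]<130)&box&(z>.05)&(z<.14)
    print("plum",red.sum(),np.median(w[red],0))
    g=box&~dark&(z>.165)&(z<.2);print("arms",g.sum(),[np.percentile(w[g],q,axis=0) for q in(2,50,98)])
    t=box&(z<.02)&(z>.005)&(im.sum(-1)<250);r=cv2.minAreaRect((w[t][:,:2]*1000).astype(np.float32));print("base",r,t.sum(),np.median(w[t],0))
E
```

```text
top tray ((481.6707763671875, 236.88241577148438), (193.7658233642578, 212.7911834716797), 85.00898742675781) 0.005495576876882291 4103
counter z 0.0003947233957979357
dark tall
212 [ 0.5929 -0.1665  0.1769]
((598.17431640625, -226.2601318359375), (177.62718200683594, 145.6580352783203), 7.927286148071289)
plum 53 [ 0.5881 -0.1615  0.1005]
arms 398 [array([ 0.5202, -0.2946,  0.1666]), array([ 0.5661, -0.2197,  0.1839]), array([ 0.6639, -0.1467,  0.1891])]
base ((628.5873413085938, -187.48301696777344), (389.89837646484375, 339.7735290527344), 8.350441932678223) 1297 [ 0.6004 -0.3041  0.0101]
side tray ((478.3710021972656, 234.1510009765625), (206.9244842529297, 210.20457458496094), 85.61164093017578) 0.007683892619248067 1591
counter z 0.0021244310456132176
dark tall
268 [ 0.5872 -0.1718  0.1749]
((589.3363037109375, -171.79672241210938), (34.516231536865234, 178.05064392089844), 88.1791763305664)
plum 46 [ 0.5863 -0.1792  0.101 ]
arms 348 [array([ 0.5049, -0.3036,  0.166 ]), array([ 0.6043, -0.2252,  0.1842]), array([ 0.6704, -0.1477,  0.1893])]
base ((605.6246337890625, -179.47808837890625), (385.8234558105469, 340.86248779296875), 0.048481617122888565) 1398 [ 0.6012 -0.3121  0.0118]
```

```bash
python3 - <<'E'
from h import *
c=dict(np.load("top0.npz"));cv2.imwrite("pics/topcrop.png",cv2.resize(c["pixels"][155:235,255:370,::-1],None,fx=6.5,fy=6.5,interpolation=cv2.INTER_CUBIC))
c=dict(np.load("side0.npz"));cv2.imwrite("pics/sidecrop.png",cv2.resize(c["pixels"][190:300,210:310,::-1],None,fx=5,fy=5,interpolation=cv2.INTER_CUBIC))
E
```

```text
(no output)
```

View pics/topcrop.png

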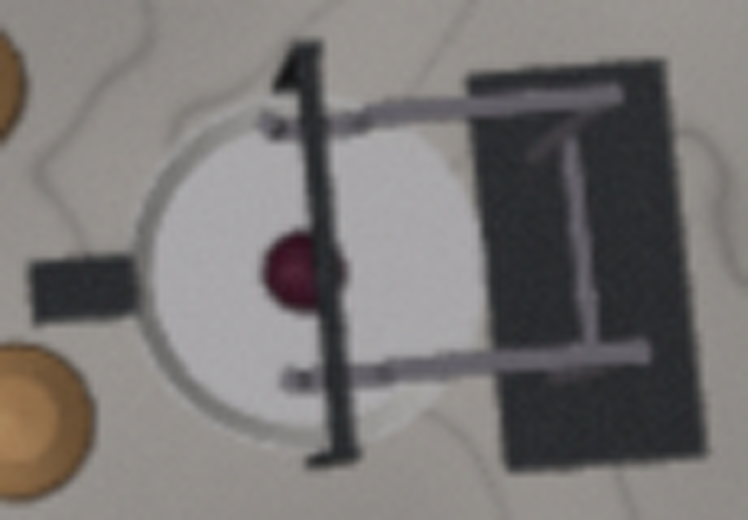

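View pics/sidecrop.png

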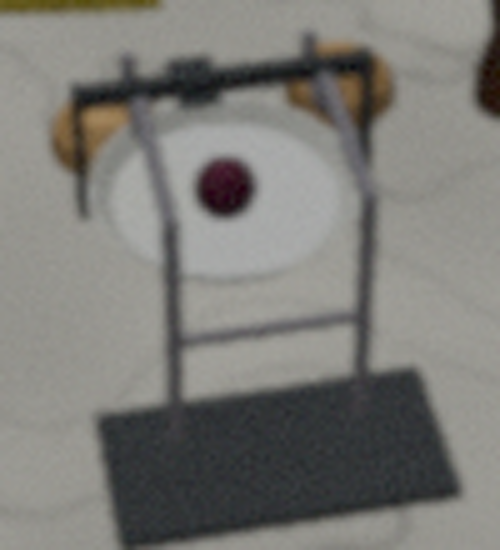

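```bash
python3 - <<'E'
from h import *
from scipy.optimize import least_squares
np.set_printoptions(precision=4,suppress=True)
def ray(c,uv,z):
    K=c["mtx"];uv=np.atleast_2d(uv).astype(float)
    d=np.stack([(uv[:,0]-K[0,2])/K[0,0],-(uv[:,1]-K[1,2])/K[1,1],-np.ones(len(uv))],-1)@R.from_quat(c["rotation"]).as_matrix().T
    return c["xyz"]+d*((z-c["xyz"][2])/d[:,2])[:,None]
for n in("top","side"):
    c=dict(np.load(n+"0.npz"));w=cloud(c);im=c["pixels"].astype(int)
    x,y,z=np.nan_to_num(w,nan=-9).transpose(2,0,1)
    dk=(im.sum(-1)<240)
    m=dk&(z>.155)&(z<.195)&(y>-.24)&(y<-.1)&(x>.47)&(x<.72)
    v,u=np.nonzero(m);uv=np.stack([u,v],1)
    P=ray(c,uv,.177 if n=="top" else .172)[:,:2]
    # line: robust
    vx,vy,x0,y0=cv2.fitLine((P*1000).astype(np.float32),cv2.DIST_HUBER,0,.01,.01).ravel()
    s=(P*1000-[x0,y0])@[vx,vy];q=(P*1000-[x0,y0])@[-vy,vx]
    mid=np.array([x0,y0])+np.array([vx,vy])*(s.min()+s.max())/2
    print(n,len(P),"bar dir deg from x",np.degrees(np.arctan2(vy,vx)),"mid",mid,"len",np.ptp(s),"width",np.percentile(q,[2,98]),"z",np.median(z[m]))
    # base plate
    t=dk&(z>-.01)&(z<.025)&(y<-.22)&(y>-.42)&(x>.45)&(x<.75)
    t=cv2.morphologyEx(t.astype(np.uint8),cv2.MORPH_CLOSE,np.ones((5,5)))
    nn,lab,st,_=cv2.connectedComponentsWithStats(t);L=1+st[1:,4].argmax();v,u=np.nonzero(lab==L)
    Pb=ray(c,np.stack([u,v],1),.010)[:,:2];r=cv2.minAreaRect((Pb*1000).astype(np.float32));print(" base",r)
    # tab
    t=dk&(z>.06)&(z<.11)&(y>-.1)&(y<0.0)&(x>.5)&(x<.68);print(" tab med",np.median(w[t],0),t.sum(), np.percentile(w[t],[3,97],axis=0) if t.any() else 0)
    # dish rim white
    t=(im.min(-1)>120)&(z>.06)&(z<.1)&(y>-.3)&(y<-.03)&(x>.45)&(x<.72)
    Q=w[t];(cc,rr)=cv2.minEnclosingCircle((Q[:,:2]*1000).astype(np.float32));print(" dish circle",cc,rr,t.sum())
    # tray
    hsv=cv2.cvtColor(c["pixels"],cv2.COLOR_RGB2HSV)
    t=((hsv[...,0]>20)&(hsv[...,0]<35)&(hsv[...,1]>120)&(y>.05)&(y<.42)&(x>.3)&(x<.65)).astype(np.uint8)
    nn,lab,st,_=cv2.connectedComponentsWithStats(t);L=1+st[1:,4].argmax();v,u=np.nonzero(lab==L)
    Pt=ray(c,np.stack([u,v],1),.018)[:,:2];print(" tray rim",cv2.minAreaRect((Pt*1000).astype(np.float32)), (ray(c,np.stack([u,v],1),.009)[:,:2]).mean(0))
E
```

```text
top 233 bar dir deg from x 3.5020556 mid [ 588.4671 -166.3707] len 179.37061592470792 width [-6.5691  8.8963] z 0.1766700157138743
 base ((599.5707397460938, -313.92486572265625), (196.8900909423828, 97.6594467163086), 3.3381495475769043)
 tab med [ 0.5843 -0.0663  0.0879] 147 [[ 0.5721 -0.0877  0.0845]
 [ 0.5968 -0.0425  0.0916]]
 dish circle (590.1715087890625, -167.92718505859375) 83.30269622802734 1776
 tray rim ((481.9449768066406, 236.0375518798828), (197.57908630371094, 217.0492401123047), 84.87660217285156) [0.4808 0.2381]
side 311 bar dir deg from x 3.2509432 mid [ 588.5951 -169.1452] len 182.21596301897375 width [-29.6919  14.2874] z 0.17489132867489798
 base ((597.4041748046875, -317.77239990234375), (194.94540405273438, 100.18792724609375), 3.378687620162964)
 tab med [ 0.5827 -0.0794  0.0887] 25 [[ 0.5713 -0.0908  0.0858]
 [ 0.5926 -0.044   0.0929]]
 dish circle (598.3209228515625, -199.41380310058594) 114.57735443115234 1282
 tray rim ((478.83807373046875, 225.84555053710938), (208.72105407714844, 213.39198303222656), 85.11724853515625) [0.4781 0.2341]
```

Bar middle ≈ (0.590, -0.168) and yaw 3.4°. The base plate, dish circle, tab and plum agree to about 2 mm, and heights of 0.177/0.088/0.101 match the given sizes. Tray centre ≈ (0.481, 0.2365). Now I approach.

```bash
cat >> h.py <<'E'
YAW=np.radians(93.4)
def quat(yaw): # tool down, tool y at angle yaw
    return R.from_matrix(np.array([[np.sin(yaw),np.cos(yaw),0],[-np.cos(yaw),np.sin(yaw),0],[0,0,-1.]])@np.eye(3)).as_quat() 
def checkq(yaw):
    M=R.from_quat(quat(yaw)).as_matrix();return M
def snap(eyes,n,f):
    c=eyes.camera(n);np.savez(f+".npz",**c);cv2.imwrite(f"pics/{f}.png",cv2.resize(c["pixels"][:,:,::-1],(768,576)));return c
E
python3 - <<'E'
from h import *
from cell import bot, effector, monitor, eyes
np.set_printoptions(precision=4,suppress=True)
y=YAW;M=np.array([[np.sin(y),np.cos(y),0],[-np.cos(y),np.sin(y),0],[0,0,-1]]);print(np.linalg.det(M),M[:,1])
print(quat(YAW),checkq(YAW)-M)
E
```

```text
-1.0 [-0.0593  0.9982  0.    ]Traceback (most recent call last):
  File "<stdin>", line 5, in <module>
  File "h.py", line 13, in quat
    return R.from_matrix(np.array([[np.sin(yaw),np.cos(yaw),0],[-np.cos(yaw),np.sin(yaw),0],[0,0,-1.]])@np.eye(3)).as_quat()
           ~~~~~~~~~~~~~^^^^^^^^^^^^^^^^^^^^^^^^^^^^^^^^^^^^^^^^^^^^^^^^^^^^^^^^^^^^^^^^^^^^^^^^^^^^^^^^^^^^^^^^^^
  File "scipy/spatial/transform/_rotation.pyx", line 1143, in scipy.spatial.transform._rotation.Rotation.from_matrix
ValueError: Non-positive determinant (left-handed or null coordinate frame) in rotation matrix 0: [[ 0.9982 -0.0593  0.    ]
 [ 0.0593  0.9982  0.    ]
 [ 0.      0.     -1.    ]].
```

```bash
cat >> h.py <<'E'
def quat(yaw):
    f=(yaw+np.pi/2)/2;return np.array([np.cos(f),np.sin(f),0,0])
E
python3 - <<'E'
from h import *
from cell import bot, effector, monitor, eyes
np.set_printoptions(precision=4,suppress=True)
print(checkq(YAW)[:,1:])
for p,yw in(([.590,-.168,.23],YAW),([.590,-.168,.151],YAW),([.59,-.168,.191],YAW),([.481,.2365,.186],YAW-np.pi/2)): print(bot.inverse_kinematics(p,quat(yw)))
bot.move_pose([.590,-.168,.23],quat(YAW))
effector.grip(.05)
s=monitor.sense();print(s["time"],s["ee_pos"],s["contact_force"],s["joint_pos"],s["finger_gap"])
snap(eyes,"top","top1");snap(eyes,"side","side1")
E
```

```text
[[-0.0593  0.    ]
 [ 0.9982  0.    ]
 [ 0.     -1.    ]]
[-0.39    0.3718  1.4708 -0.      1.299  -2.0201]
[-0.39    0.4471  1.5607 -0.      1.1337 -2.0201]
[-0.39    0.4066  1.5179 -0.      1.2171 -2.0201]
[ 0.3281  0.3052  1.6935 -0.      1.1429  0.2687]
3.7417 [ 0.59  -0.168  0.23 ] [-0.5338  0.302  -0.0134] [-0.39    0.3718  1.4708  0.      1.299  -2.0201] 0.04992946820459125
```

View pics/side1.png

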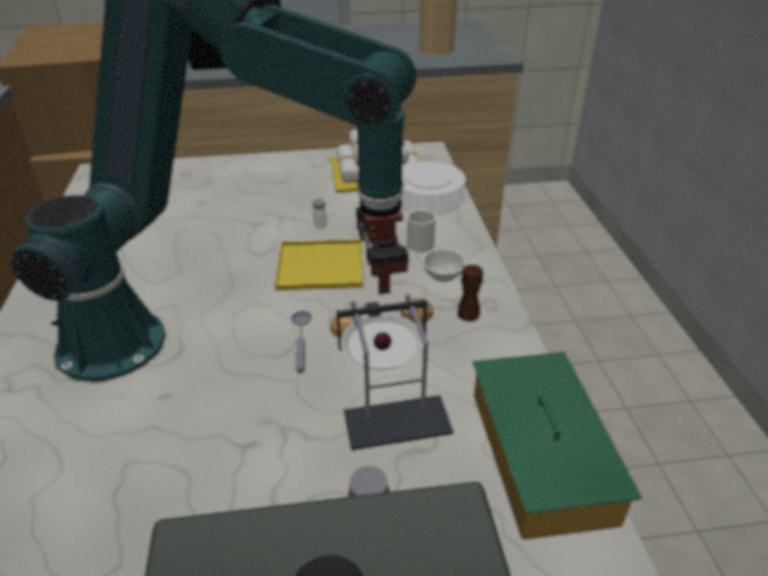

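View pics/top1.png

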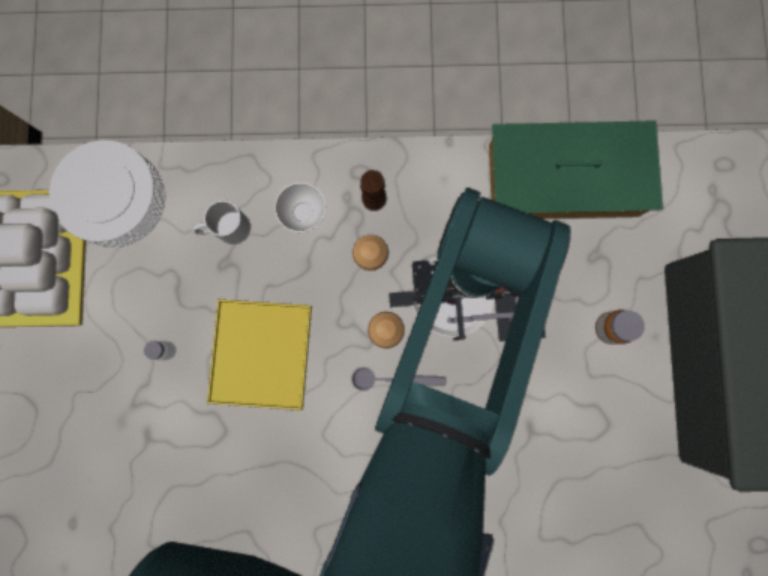

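The fingers (side view 384,285) sit above the bar's middle (≈382,309), and nothing has moved. I descend and grip.

```bash
python3 - <<'E'
from h import *
from cell import bot, effector, monitor, eyes
np.set_printoptions(precision=4,suppress=True)
print(bot.move_l([.590,-.168,.151],feed=.06,contact_N=6))
def S():
    s=monitor.sense();print(s["time"],s["ee_pos"],s["contact_force"],s["ft_torque"],s["finger_gap"])
S();snap(eyes,"side","side2")
effector.grip(.022,8);S()
effector.grip(.013,8);S()
effector.grip(.0,8);S()
snap(eyes,"side","side3")
E
```

```text
False
5.3083 [ 0.5903 -0.1681  0.1514] [-0.0421 -0.2564 -0.3519] [ 0.0925  0.0379 -0.0044] 0.04994307186247964
5.9917 [ 0.59  -0.168  0.151] [-0.2997 -0.1052 -0.2624] [0.0609 0.0024 0.0117] 0.02176359659049597
6.3833 [ 0.59  -0.168  0.151] [0.5656 0.1147 0.3423] [ 0.048  -0.0262  0.0538] 0.013023312463947292
6.6083 [ 0.59   -0.1681  0.151 ] [-0.2648 -0.1949 -0.7606] [-0.0792  0.0097  0.0288] 0.010076883215622334
```

View pics/side3.png

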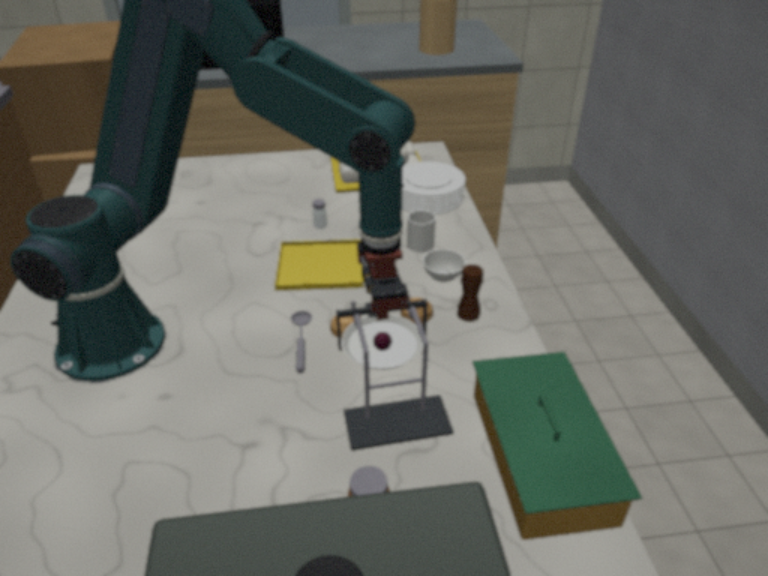

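The gap is 10.1 mm, the bar's thickness, and the plum is unmoved at (382,341). I firm up the grip and lift 40 mm.

```bash
python3 - <<'E'
from h import *
from cell import bot, effector, monitor, eyes
np.set_printoptions(precision=4,suppress=True)
def S():
    s=monitor.sense();print(s["time"],s["ee_pos"],s["contact_force"],s["ft_torque"],s["finger_gap"])
effector.grip(0.,45);S()
bot.move_l([.590,-.168,.155],feed=.015);S()
bot.move_l([.590,-.168,.190],feed=.03);S()
snap(eyes,"side","side4");snap(eyes,"top","top4")
E
python3 - <<'E'
import cv2
a=cv2.imread("pics/side4.png")[230:460,250:510]
cv2.imwrite("pics/side4c.png",cv2.resize(a,None,fx=2.5,fy=2.5))
E
```

```text
6.875 [ 0.59   -0.1681  0.151 ] [-0.2775 -1.3697  0.6318] [-0.1287  0.0218  0.0062] 0.009445061418914864
7.2917 [ 0.5898 -0.1678  0.1548] [-0.4786  0.1841 -3.6676] [0.0152 0.0331 0.0378] 0.009885359586025242
8.6083 [ 0.5898 -0.1679  0.1897] [-0.4104  0.1384 -4.1393] [ 0.0262  0.0477 -0.028 ] 0.009194401496413991
```

View pics/side4c.png

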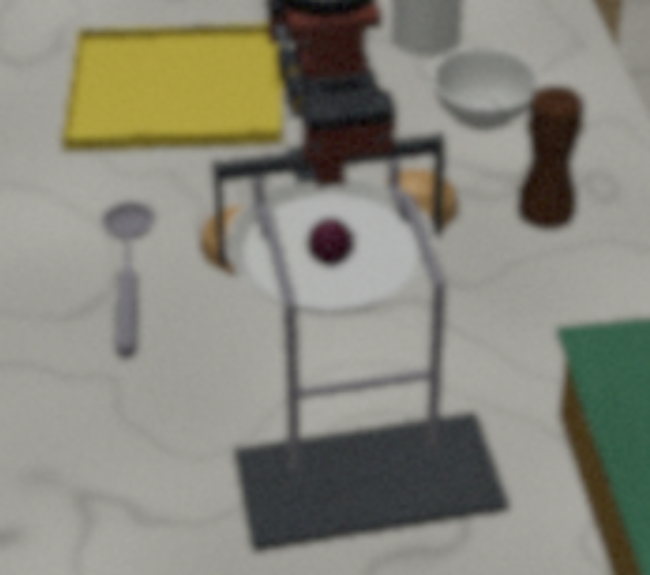

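The dish has lifted level with the plum central (crop 330,240). The bar's underside is ~19 mm above the hook tips. I draw it out by the open side.

```bash
python3 - <<'E'
from h import *
from cell import bot, effector, monitor, eyes
np.set_printoptions(precision=4,suppress=True)
def S():
    s=monitor.sense();print(s["time"],s["ee_pos"],s["contact_force"],s["ft_torque"],s["finger_gap"])
bot.move_l([.590-.0593*.155,-.168+.998*.155,.190],feed=.05);S()
snap(eyes,"side","side5");snap(eyes,"top","top5")
E
python3 - <<'E'
import cv2
a=cv2.imread("pics/side5.png")[180:410,250:510]
cv2.imwrite("pics/side5c.png",cv2.resize(a,None,fx=2.5,fy=2.5))
E
```

```text
11.9583 [ 0.5808 -0.0134  0.19  ] [ 0.073  -0.2633 -3.4332] [-0.0211 -0.0026  0.0293] 0.009561611476632072
```

View pics/side5c.png

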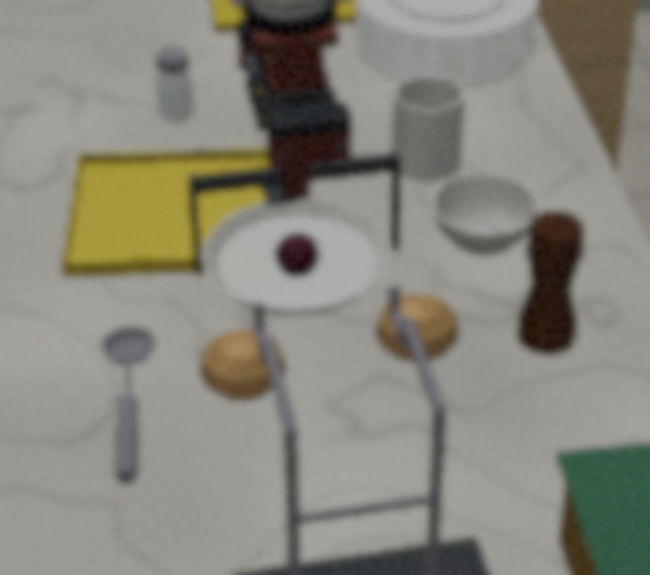

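View pics/top5.png

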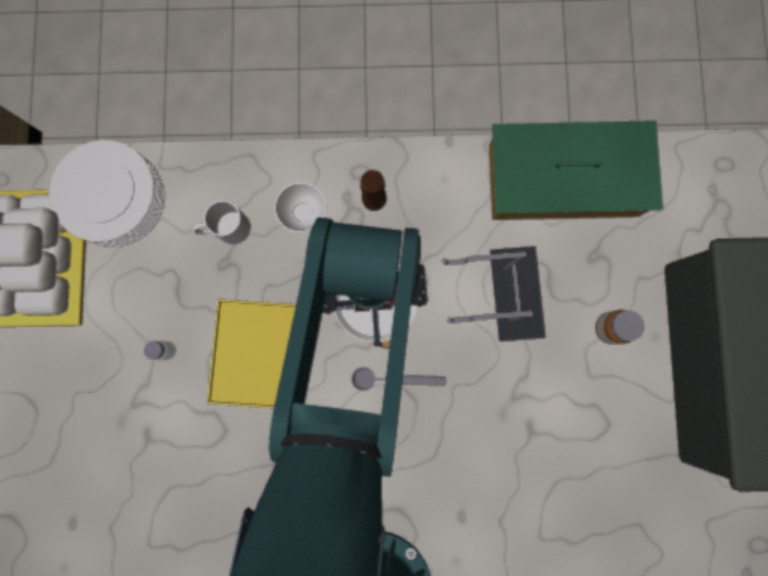

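The dish is clear of the hooks with the plum central (crop 296,254) and the bystanders unmoved. I carry it over the tray, then turn it slowly during a small descent.

```bash
python3 - <<'E'
from h import *
from cell import bot, effector, monitor, eyes
np.set_printoptions(precision=4,suppress=True)
def S():
    s=monitor.sense();print(s["time"],s["ee_pos"],s["eef_rot"],s["contact_force"],s["ft_torque"],s["finger_gap"])
bot.move_l([.481,.2365,.190],feed=.055);S()
snap(eyes,"side","side6")
bot.move_l([.481,.2365,.183],attitude=quat(YAW-np.pi/2),feed=.0015);S()
print(quat(YAW-np.pi/2))
bot.dwell(.5);snap(eyes,"side","side7");snap(eyes,"top","top7")
E
python3 - <<'E'
import cv2
a=cv2.imread("pics/side7.png")[100:330,200:460]
cv2.imwrite("pics/side7c.png",cv2.resize(a,None,fx=2.5,fy=2.5))
a=cv2.imread("pics/side6.png")[100:330,200:460]
cv2.imwrite("pics/side6c.png",cv2.resize(a,None,fx=2.5,fy=2.5))
E
```

```text
17.1 [0.4811 0.2365 0.19  ] [-0.0296  0.9996 -0.      0.    ] [-1.1841  0.1173 -3.9147] [0.0477 0.0487 0.0022] 0.009492830612022302
19.6333 [0.481  0.2365 0.183 ] [ 0.6857  0.7279 -0.     -0.    ] [ 0.8892  0.3837 -3.6085] [-0.0577  0.0566 -0.0187] 0.009745123324357063
[0.6858 0.7278 0.     0.    ]
```

View pics/side7c.png

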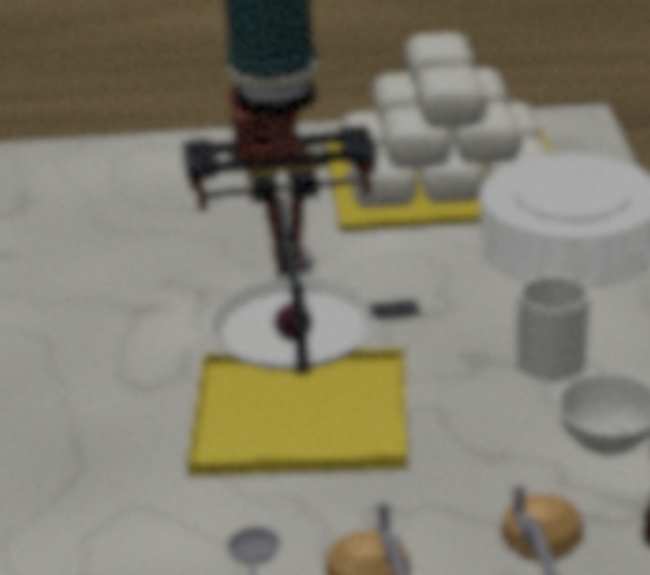

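View pics/top7.png

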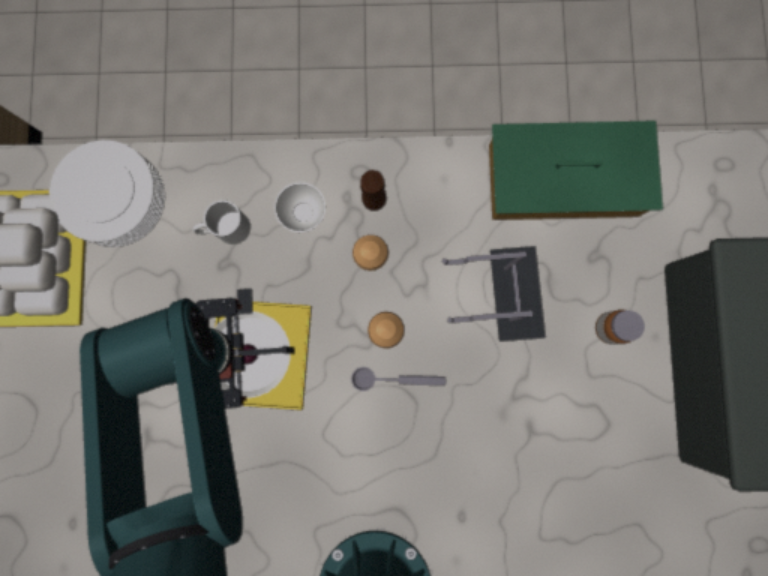

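The tab now points away (top 245,298; side crop 395,309). The plum is mid-dish at crop (292,322). I check level, plum offset and height in numbers.

```bash
python3 - <<'E'
from h import *
from cell import monitor,bot,eyes
np.set_printoptions(precision=4,suppress=True)
o=np.array([.481,.2365,.092])
for n in("side7","top7"):
    c=dict(np.load(n+".npz"));w=cloud(c);im=c["pixels"].astype(int)
    print(n,"expected plum px",proj(c,o+[0,0,.024]),"tab",proj(c,o+[.125*np.cos(np.radians(3.4)),.125*np.sin(np.radians(3.4)),.026]))
    x,y,z=np.nan_to_num(w,nan=-9).transpose(2,0,1)
    b=(abs(x-.5)<.2)&(abs(y-.2365)<.13)
    m=b&(im[...,0]>im[...,2]+8)&(im[...,0]>im[...,1]+25)&(z>.1)&(z<.14)
    v,u=np.nonzero(m);print(" plum px",u.mean(),v.mean(),m.sum(),np.median(w[m],0))
    t=b&(im.sum(-1)<260)&(x>.57)&(z>.09)&(z<.14);v,u=np.nonzero(t);print(" tab",u.mean(),v.mean(),np.median(w[t],0),t.sum())
    d=b&(im.min(-1)>110)&(z>.09)&(z<.14);Q=w[d]
    if n[0]=="s":
        sc=(abs(x-.481)<.09)&(z>.19)&0
    cc,rr=cv2.minEnclosingCircle((Q[:,:2]*1000).astype(np.float32));print(" dish",cc,rr,len(Q))
    # level: fit cone z=a+bx+cy+k r on inside
    dx,dy=Q[:,0]-.481,Q[:,1]-.2365;r=np.hypot(dx,dy);k=(r<.072)&(r>.02)
    A=np.stack([np.ones(k.sum()),dx[k],dy[k],r[k]],1);from scipy.optimize import least_squares
    s=least_squares(lambda p:A@p-Q[k,2],np.zeros(4),loss="soft_l1",f_scale=.002).x;print(" cone fit",s,"tilt deg",np.degrees(s[1:3]))
E
```

```text
side7 expected plum px [211.7892 152.3764] tab [244.5046 148.389 ]
 plum px 209.2 151.0 5 [0.4713 0.2233 0.1313]
 tab 239.79310344827587 148.72413793103448 [0.5877 0.239  0.1216] 29
 dish (503.36700439453125, 239.4385223388672) 107.58731079101562 702
 cone fit [0.0951 0.0055 0.0049 0.2174] tilt deg [0.3162 0.2802]
top7 expected plum px [164.8196 235.5177] tab [162.5131 192.8905]
 plum px 165.0909090909091 236.45454545454547 22 [0.4736 0.2315 0.133 ]
 tab 163.0625 198.1875 [0.5903 0.2415 0.1201] 112
 dish (479.8272399902344, 235.60873413085938) 83.422119140625 1358
 cone fit [0.093  0.0029 0.0074 0.2139] tilt deg [0.1682 0.4235]
```

```bash
python3 - <<'E'
from h import *
from cell import bot,monitor,eyes
bot.dwell(1.0)
c=snap(eyes,"side","side8");a=cv2.imread("pics/side8.png")[100:330,200:460];cv2.imwrite("pics/side8c.png",cv2.resize(a,None,fx=2.5,fy=2.5))
s=monitor.sense();print(s["time"],s["ee_pos"],abs(s["dq"]).max(),s["finger_gap"])
bot.job_done()
E
```

```text
21.2833 [0.48099143 0.23650077 0.18299813] 0.0012035923453386685 0.009710701605954924
the job is handed in; nothing more can be done
```

View pics/side8c.png

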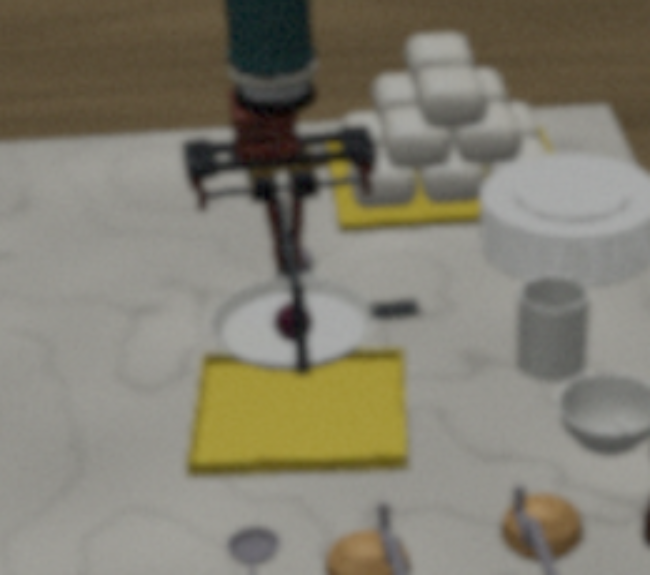

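The dish is held over the middle of the tray with its tab pointing away from the robot. I handed the job in at about 21.3 s of the allowed 51 s.

I pinched the bar at its middle and lifted it about 39 mm. I then drew the dish 155 mm out by the hooks' open side and carried it over the tray. There I turned it 90° clockwise while lowering it 7 mm.

- **Position:** the dish centre measured within about 2 mm of my measured tray centre (0.481, 0.2365). By the arm's reading its underside is about 87 mm above the tray floor.
- **Level:** the tilt measured under 0.5°.
- **Direction:** the tab points along world +x to within about 3°, which is the stand's own skew kept through the quarter turn.
- **Plum:** it looks central in every picture. It is partly hidden by the bar in the final views, so its centre is only confirmed to about 2–3 pixels (some 5–7 mm).
- **Stillness and bystanders:** the joints are still, the grip gap is steady at 9.7 mm, and nothing else on the counter appears to have moved.
- **Disagreement:** the two cameras put the tray centre several millimetres apart. I used the top view, where the tray's size came out close to the given one.

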